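# Hang the loaded kit carrier level on the spring-keeper pin

## Task

Gently hang the loaded kit carrier on the stand's pin by the one hole of its handle plate from which it hangs level with its present load: push the plate over the pin's head against the spring keeper, let it down into the groove behind the head, and let go. Keep the two jars and the spool in their pockets, and leave the things lying around where they are.

Things in the scene. Friction and masses are not known exactly. Their poses are not given: they have to be found in the camera images.
- carrier: Grey tote, 72 (x) by 212 mm (y), 150 g empty, balanced when empty: 24 mm high tray with three pockets (centres y = -68, 0, +68 mm), two end uprights and between them an upright aluminium handle plate, 6 mm thick, middle plane x = 0, 100 to 154 mm above the underside, with five holes in a row; pinch it across its thickness from above. Origin: centre of underside, z up; loaded, mass centre 75 mm below the holes.
- hole_1 (a point): Round 14 mm through-hole (axis along the carrier's x) in the handle plate; point: hole's centre, mid-thickness, 114 mm above the carrier's underside, 40 mm below the plate's top edge. Hole 1 of 5 is at y = -38 mm of the carrier.
- hole_2 (a point): Round 14 mm through-hole (axis along the carrier's x) in the handle plate; point: hole's centre, mid-thickness, 114 mm above the carrier's underside, 40 mm below the plate's top edge. Hole 2 of 5 is at y = -19 mm of the carrier.
- hole_3 (a point): Round 14 mm through-hole (axis along the carrier's x) in the handle plate; point: hole's centre, mid-thickness, 114 mm above the carrier's underside, 40 mm below the plate's top edge. Hole 3 of 5 is at y = 0 mm of the carrier.
- hole_4 (a point): Round 14 mm through-hole (axis along the carrier's x) in the handle plate; point: hole's centre, mid-thickness, 114 mm above the carrier's underside, 40 mm below the plate's top edge. Hole 4 of 5 is at y = 19 mm of the carrier.
- hole_5 (a point): Round 14 mm through-hole (axis along the carrier's x) in the handle plate; point: hole's centre, mid-thickness, 114 mm above the carrier's underside, 40 mm below the plate's top edge. Hole 5 of 5 is at y = 38 mm of the carrier.
- jar_rivets: Clear jar with a black lid, 60 mm diameter, 69 mm tall, full and heavy. Loose, it stands in one of the carrier's three pockets (it differs which). Weighs about 190 g. Origin: centre of its underside.
- jar_eyelets: Clear jar with a black lid, 60 mm diameter, 69 mm tall, full and heavy, the same as the other jar. Loose, it stands in one of the carrier's three pockets (it differs which). Weighs about 190 g. Origin: centre of its underside.
- thread_spool: Flanged thread spool, 58 mm diameter, 60 mm tall, light. Loose, it stands in one of the carrier's three pockets (it differs which). Weighs about 30 g. Origin: centre of its underside.
- stand: Heavy fixed stand: dark base plate 150 x 110 x 12 mm (x 17 to 167 mm of its frame), grey forked post (front face at x = 86 mm, 30 mm deep, 42 mm wide, top 204 mm above the bench) that carries a level round arm pointing along the stand's -x: tube, spring keeper, thin pin, head. Origin: on the bench below the pin's groove.
- pin_mark (a point): Point on the stand, 155 mm above the bench, in the pin's vertical centre plane; stand's axes. The pin's real height is NOT marked: the arm is clamped by hand, firmly, and its axis lies anywhere from 5 to 35 mm above this point: find it by touch or sight. x = 0 is the middle of a 6 mm plate hanging in the groove against the head's back.
- tube_mid (a point): Same height as pin_mark (so 5 to 35 mm below the axis), 42 mm from it towards the post: middle of the arm's 20 mm thick tube, which reaches from x = 86 to 18 mm (x from pin_mark); its top, 10 mm above the arm's axis, can be touched from above. From it the 18 mm thick spring keeper sticks out to x = +1 mm; then the groove: a bare pin 6 mm thick.
- pin_nose (a point): Free end of the pin, same height as pin_mark (so 5 to 35 mm below the axis), 12 mm from it away from the post. Head 11 mm thick from x = -3 to -10.8 mm (x from pin_mark), its end chamfered to 9.4 mm at x = -12. A hole passes within 1.5 mm of the axis. Push the plate's middle to x = +2 to +6 mm, then let it down: the hole's centre then lies 4 mm below the axis.
- keeper (a joint): How far the spring keeper is pressed in along the stand's +x, in m: 0 free, 0.014 stop; 0.5 N per mm. It reads 0.002 or more when a plate hangs in the groove between head and keeper (friction may keep the plate where it was let down, off the head).
- tape_yellow: Roll of tape, 90 mm diameter, 24 mm tall; bystander. Origin: centre of its underside.
- cup_studs: Small cup of studs, 64 mm diameter, 42 mm tall; bystander. Origin: centre of its underside.
- nipper: Nipper pliers, 69 x 148 x 12 mm; bystander. Origin: centre of its underside.
- tape_black: Small roll of tape, 66 mm diameter, 18 mm tall; bystander. Origin: centre of its underside.
Mind the look-alikes: they are no part of the job. Leave any purple look-alike of the jar_eyelets alone.

How it is judged:
On the way, in this order (a step that is already met when the one before it is completed fails the run):
1. the carrier is lifted clear of the bench (height (world z) of carrier above 0.025 m), for 0.2 s.
2. the plate is on the pin and presses the keeper in by more than 2.5 mm (value of joint keeper above 0.0025 m and ((x of hole_1 in the frame of pin_mark between -0.001 and 0.014 m and y of hole_1 in the frame of pin_mark between -0.007 and 0.007 m and z of hole_1 in the frame of pin_mark between -0.005 and 0.043 m) or (x of hole_2 in the frame of pin_mark between -0.001 and 0.014 m and y of hole_2 in the frame of pin_mark between -0.007 and 0.007 m and z of hole_2 in the frame of pin_mark between -0.005 and 0.043 m) or (x of hole_3 in the frame of pin_mark between -0.001 and 0.014 m and y of hole_3 in the frame of pin_mark between -0.007 and 0.007 m and z of hole_3 in the frame of pin_mark between -0.005 and 0.043 m) or (x of hole_4 in the frame of pin_mark between -0.001 and 0.014 m and y of hole_4 in the frame of pin_mark between -0.007 and 0.007 m and z of hole_4 in the frame of pin_mark between -0.005 and 0.043 m) or (x of hole_5 in the frame of pin_mark between -0.001 and 0.014 m and y of hole_5 in the frame of pin_mark between -0.007 and 0.007 m and z of hole_5 in the frame of pin_mark between -0.005 and 0.043 m))), for 0.1 s.
At the end, for the whole second after the job is handed in: Carrier hanging free and still, over 30 mm above the bench, by a hole on the pin behind the head (-1 to +11 mm from the mark along the pin, within 7 mm sideways), keeper pressed over 1.2 mm, upright axis within 0.13 rad of vertical, both jars and the spool standing in their pockets (((x of hole_1 in the frame of pin_mark between -0.001 and 0.011 m and y of hole_1 in the frame of pin_mark between -0.007 and 0.007 m and z of hole_1 in the frame of pin_mark between -0.005 and 0.043 m) or (x of hole_2 in the frame of pin_mark between -0.001 and 0.011 m and y of hole_2 in the frame of pin_mark between -0.007 and 0.007 m and z of hole_2 in the frame of pin_mark between -0.005 and 0.043 m) or (x of hole_3 in the frame of pin_mark between -0.001 and 0.011 m and y of hole_3 in the frame of pin_mark between -0.007 and 0.007 m and z of hole_3 in the frame of pin_mark between -0.005 and 0.043 m) or (x of hole_4 in the frame of pin_mark between -0.001 and 0.011 m and y of hole_4 in the frame of pin_mark between -0.007 and 0.007 m and z of hole_4 in the frame of pin_mark between -0.005 and 0.043 m) or (x of hole_5 in the frame of pin_mark between -0.001 and 0.011 m and y of hole_5 in the frame of pin_mark between -0.007 and 0.007 m and z of hole_5 in the frame of pin_mark between -0.005 and 0.043 m)) and value of joint keeper above 0.0012 m and angle between carrier's own z axis and vertical below 0.13 rad and height (world z) of carrier above 0.03 m and linear speed of carrier below 0.03 m/s and angular speed of carrier below 0.3 rad/s and z of each of jar_rivets, jar_eyelets, thread_spool in the frame of carrier below 0.015 m and distance between each of jar_rivets, jar_eyelets, thread_spool and carrier below 0.08 m); the robot touches nothing.
It fails at once if the carrier is pressed or knocked against the stand with more than 22 N (contact force between carrier and stand above 22 N).
It fails at once if a jar or the spool comes out of its pocket (z of any of jar_rivets, jar_eyelets, thread_spool in the frame of carrier above 0.024 m).
It fails at once if a thing lying around is moved by more than 20 mm (distance of any of tape_yellow, cup_studs, nipper, tape_black from where it was at the start of the episode above 0.02 m).
It also fails if it takes over 58 s, if anything falls off the work surface, if the arm or the gripper's body presses on something with over 40 N, if the wrist force passes 120 N, or if a joint passes its speed limit or range.

## Robot

A 6-joint arm with a two-finger parallel gripper is mounted at the origin on a cart in front of the work surface, level with it; the furniture and walls round the work are solid. World frame = base frame: x ahead of the robot, y to its left, z up, the work surface at z = 0. Lengths are in m, angles in rad, forces in N, time in s.
With the tool pointing down it reaches from about 0.275 to 0.825 m from the base axis. Payload 5.2 kg.
Tool frame: the origin (TCP) lies between the finger pads; the fingertips stand 19 mm ahead of it and the grasp point (between the pads) is the TCP; z points along the fingers, y is the line along which they close (so a half turn about z gives the same grasp; the last joint's range is limited). The gripper opens to 93 mm and grips with 3 to 60 N. Pads are 15 mm wide; open, the fingers measure 128 mm over their backs; the gripper's body (75 mm by 188 mm) begins 65 mm behind the grasp point.
Start: joints at [0.976, 0.259, 1.535, -0, 1.348, -0.203], TCP at [0.21, 0.508, 0.238] pointing down, gripper open.
Joint ranges: [-3.14, 3.14], [-0.91, 2.08], [0.19, 2.58], [-1.22, 4.36], [0.22, 2.71], [-3.12, 3.12]. Speed limits (rad/s): [2.57, 2.57, 3.14, 3.14, 3.14, 3.14].

## Interface

Orientations are given as a 3x3 rotation matrix whose columns are the frame's x, y, z axes.
In Python, from bench import manip gives the robot as it stands.
- The arm moves only by the tool play_rows, never from a script. Its argument "plan" is text: rows parted by semicolons, each of 7 numbers parted by spaces: the shift along the tool's x, y, z in cm, then the turn, a rotation vector about the tool's x, y, z in rad, then the closure, from 0 (fully open) to 1 (shut). A call has 1 to 8 rows; each row shifts and turns the commanded pose from where the row before left it, along the tool's axes as they then stand; what a row does not reach is not made up. A row lasts 1/12 s, in which the tool goes at most 41.7 mm and 7.16 degrees, less where a joint would pass 70% of its speed; a pose out of reach is approached as far as the arm can. A call is refused whole if a number of a shift passes 4.17 or a number of a turn 0.125, either way. A call with a gripper value outside its range is refused whole. The fingers move at their own pace and stop on an object; "force" is the grip in N (left out, the last holds). Time passes only in rows, so rows that do not move let the fingers close. It gives the time, the measured TCP pose, the force, the opening and the grip force at its end, in the units of the state.
- manip.state(): the state, without advancing time (a new reading comes with each control period).
- manip.capture(name): name is "scene" or "top" or "wrist"; returns a dict with "color" (400x640x3 uint8, blue, green, red), "fx", "fy", "cx", "cy" (pixels), "rvec" (rotation vector, rad) and "tvec" (3), from world to camera coordinates, as OpenCV has them; the wrist camera has in their place "hand_eye" (4x4, takes a point from camera to tool coordinates, whose origin is the TCP and whose axes are the flange's). Camera axes: x right, y down, z forward; pixel columns grow to the right and rows downward; lengths in m; the calibration is good to about 2 mm. The wrist camera is an equidistant fisheye: a pixel r from the principal point sees the ray r / f radians off the axis. A picture is of the moment at which its call begins: read the wrist's pose just before it. There is no depth.
- manip.close_job(): hands the job in; it is judged then, once.
The state is a dict: "clock": time; "qpos": joint angles; "qd": joint speeds; "tau": joint torques, N m; "tcp_pos": TCP position; "ee_rot": TCP orientation; "contact_force": force on the tool from outside, world axes, zero at the start; "ft_torque": the same for the moment, N m; "width": finger opening in m; "grip_force": force on a finger pad.
Only numpy, scipy, OpenCV 4.12 (cv2) and the standard library are available. Lean on these libraries where they do the work, as an engineer would, in place of code of your own. Each camera call takes 0.05 s, during which the arm holds its last target. There are 200 camera calls.

## Working session

There is one attempt and no reset: what is moved stays moved. The work goes in short steps, Python scripts to look and compute and a tool call to move; the robot and the scene stay as the last step left them, time stands still between calls to the robot, and variables do not carry over. Pictures are saved under pics/ and viewed, at most 10 in all, crops included, and the job is handed in when it is done.

Besides the shell and the picture viewer there is one more tool, called after "Call:" as name(argument=value, ...), one argument or row to a line, values as JSON. play_rows: Moves the arm, as the interface text tells. Its arguments: {"type":"object","properties":{"plan":{"type":"string"},"force":{"type":"number"}},"required":["plan"]}

```bash
mkdir -p pics
cat > h.py <<'E'
from bench import manip
import numpy as np, cv2, pickle
def cap(n):
    s=manip.state(); c=manip.capture(n); c['s']=s
    cv2.imwrite(f'pics/{n}_{s["clock"]:.2f}.png',c['color']); pickle.dump(c,open(f'{n}.pkl','wb')); return c
def ray(c,u,v):
    R=cv2.Rodrigues(np.array(c['rvec'],float))[0]; t=np.array(c['tvec'],float).ravel()
    d=R.T@np.array([(u-c['cx'])/c['fx'],(v-c['cy'])/c['fy'],1]); return -R.T@t,d
def atz(c,u,v,z):
    o,d=ray(c,u,v); return o+d*(z-o[2])/d[2]
def proj(c,P):
    return cv2.projectPoints(np.array(P,float).reshape(-1,3),np.array(c['rvec'],float),np.array(c['tvec'],float),np.array([[c['fx'],0,c['cx']],[0,c['fy'],c['cy']],[0,0,1]],float),None)[0].reshape(-1,2)
def tri(c1,p1,c2,p2):
    o1,d1=ray(c1,*p1);o2,d2=ray(c2,*p2)
    k=np.linalg.lstsq(np.c_[d1,-d2],o2-o1,rcond=None)[0]
    a=o1+k[0]*d1;b=o2+k[1]*d2; return (a+b)/2,np.linalg.norm(a-b)
def load(n): return pickle.load(open(n+'.pkl','rb'))
E
python3 - <<'E'
from h import *
np.set_printoptions(precision=4,suppress=True)
a=cap('scene');b=cap('top')
for c in (a,b): print(ray(c,c['cx'],c['cy']),c['fx'])
print(a['s'])
cv2.imwrite('pics/both.png',np.vstack([a['color'],b['color']])[:, :])
E
ls pics
```

```text
(array([ 1.7289, -0.2272,  1.3207]), array([-0.6646,  0.1238, -0.7369])) 402.7086685852784
(array([0.362 , 0.0087, 1.3691]), array([ 0.2269, -0.0114, -0.9738])) 377.57473487017495
{'clock': 0.0, 'qpos': array([ 0.9763,  0.2593,  1.5361, -0.    ,  1.348 , -0.2028]), 'qd': array([ 0.0003,  0.0008, -0.0015, -0.0011,  0.0009,  0.0025]), 'tau': array([ -0.0003, -43.7329, -28.3999,   0.0718,   0.0416,  -0.0002]), 'tcp_pos': array([0.2097, 0.5079, 0.2368]), 'ee_rot': array([[-0.9243,  0.3818, -0.001 ],
       [ 0.3818,  0.9242, -0.0015],
       [ 0.0004, -0.0018, -1.    ]]), 'contact_force': array([ 0.2755,  0.5551, -0.358 ]), 'ft_torque': array([ 0.0155, -0.0254,  0.0283]), 'grip_force': 0.0, 'width': 0.09281135490781557}
both.png
scene_0.00.png
top_0.05.png
```

View pics/scene_0.00.png

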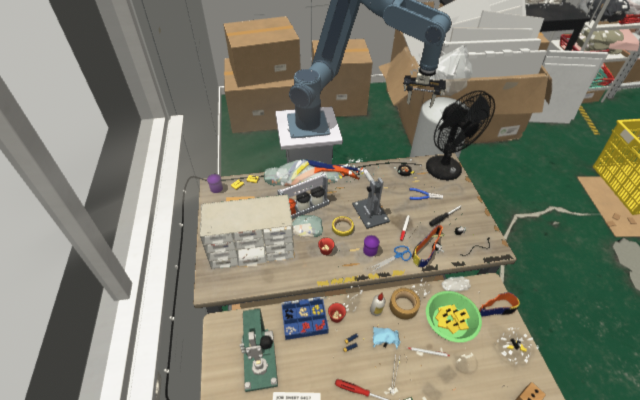

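View pics/top_0.05.png

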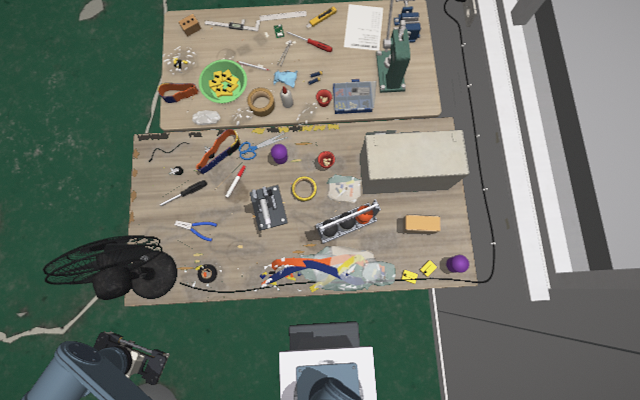

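The scene view has the carrier at about (308,198) and the stand at (372,207). The top view has the carrier at about (347,221), with the spool (red) at its right end, and the stand at (268,207). Next I'll enlarge both areas.

Run:
```python
from h import *
b=load('top')['color'][175:250,240:400]; a=load('scene')['color'][165:240,270:400]
cv2.imwrite('pics/ct.png',cv2.resize(b,None,fx=5,fy=5,interpolation=cv2.INTER_CUBIC))
cv2.imwrite('pics/cs.png',cv2.resize(a,None,fx=6,fy=6,interpolation=cv2.INTER_CUBIC))
```

```text
(no output)
```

View pics/ct.png

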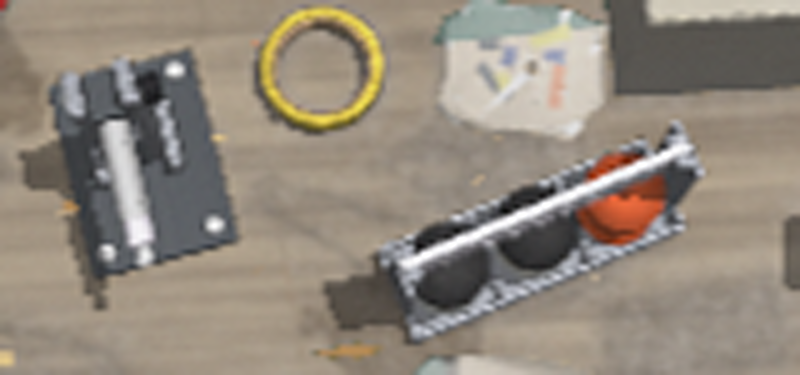

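View pics/cs.png

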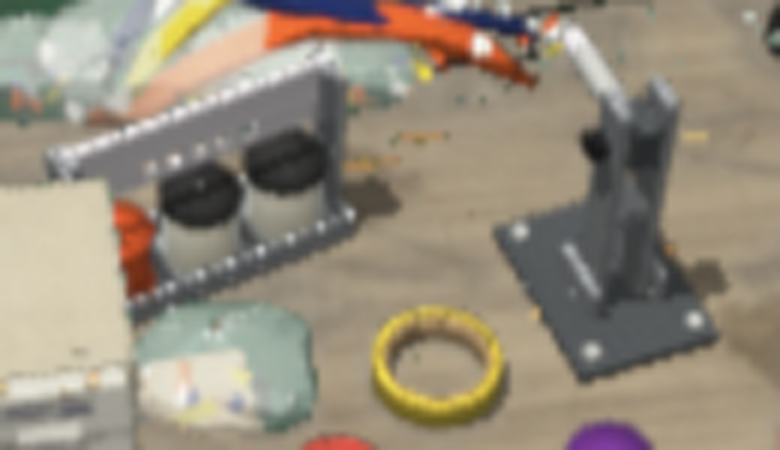

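Top crop (5x, offset (240,175)):
- **Plate:** the top edge runs from (402,265) to (690,150).
- **Load:** the jars are in the left and middle pockets, and the red spool is on the right (−y). The mass centre is therefore about 19 mm to the left, so the level hole is the second from the left end.
- **Stand base:** three corners are at (190,50), (238,240) and (100,275), and the pin tip is at about (145,257).

Run:
```python
from h import *
np.set_printoptions(precision=4,suppress=True)
t=load('top');s=load('scene')
T=lambda x,y:(240+x/5-.4,175+y/5-.4); S=lambda x,y:(270+x/6-.4,165+y/6-.4)
L=atz(t,*T(402,265),.154);R=atz(t,*T(690,150),.154)
print('plate',L,R,np.linalg.norm(L-R),(L+R)/2,np.degrees(np.arctan2(*(L-R)[:2])))
Ls=atz(s,*S(330,62),.154);Rs=atz(s,*S(60,160),.154); print('scene',Ls,Rs,np.linalg.norm(Ls-Rs))
C=np.array([[.167,-.055],[.017,-.055],[.017,.055]])
P=np.array([atz(t,*T(*p),.012)[:2] for p in [(190,50),(238,240),(100,275)]])
P2=np.array([atz(s,*S(*p),.012)[:2] for p in [(715,335),(497,232),(583,378)]])
C2=np.array([[.017,-.055],[.017,.055],[.167,-.055]])
C2=None
print('top corners',P)
print('scene corners (715,335),(497,232),(583,378)',P2)
def fit(A,B):
    a=A-A.mean(0);b=B-B.mean(0);U,_,V=np.linalg.svd(a.T@b);Rm=(U@V).T;return Rm,B.mean(0)-Rm@A.mean(0)
Rm,o=fit(C,P);print('stand',o,np.degrees(np.arctan2(Rm[1,0],Rm[0,0])),P-(C@Rm.T+o))
print('pin tip tri',tri(t,T(145,257),s,S(570,32)))
c=load('top')
```

```text
plate [ 0.5454 -0.0061  0.154 ] [ 0.6107 -0.1997  0.154 ] 0.2043351052139624 [ 0.578  -0.1029  0.154 ] -18.655677045028494
scene [ 0.5504 -0.005   0.154 ] [ 0.6154 -0.1978  0.154 ] 0.20349397272208475
top corners [[0.7369 0.1403]
 [0.5919 0.1101]
 [0.572  0.2109]]
scene corners (715,335),(497,232),(583,378) [[0.7175 0.2432]
 [0.5995 0.1125]
 [0.7406 0.1423]]
stand [0.5642 0.1574] 12.331059330355112 [[-0.0022  0.001 ]
 [-0.0007  0.0028]
 [ 0.0029 -0.0039]]
pin tip tri (array([0.5584, 0.1605, 0.1665]), np.float64(0.0035823450048178642))
```

Call:
play_rows(
  plan="0 0 -1.2 0 0 0.107 0;0 0 -1.2 0 0 0.107 0;0 0 -1.2 0 0 0.107 0;0 0 -1.2 0 0 0.107 0;0 0 -1.2 0 0 0.107 0;0 0 -1.2 0 0 0.107 0;0 0 -1.2 0 0 0.107 0;0 0 -1.2 0 0 0.107 0",
)

```text
clock: 0.77
tcp_pos: [0.2098, 0.5081, 0.3337]
ee_rot: [[-0.312, 0.95, -0.001], [0.95, 0.312, -0.001], [-0.001, -0.001, -1.0]]
contact_force: [0.7, 0.4, 0.2]
width: 0.0926
grip_force: 0.0
```

```bash
cat >> h.py <<'E'
def go(target,yaw=None):
    s=manip.state();R=s['ee_rot'];d=R.T@(np.array(target)-s['tcp_pos'])*100
    print('pos',s['tcp_pos'].round(4),'yaw(y axis)',round(np.degrees(np.arctan2(R[1,1],R[0,1])),2),'t',round(s['clock'],2),'shift cm',d.round(2))
def wray(c,u,v):
    s=c['s'];H=np.array(c['hand_eye']);x,y=u-c['cx'],v-c['cy'];r=np.hypot(x,y);th=r/c['fx']
    d=np.array([np.sin(th)*x/max(r,1e-9),np.sin(th)*y/max(r,1e-9),np.cos(th)])
    return s['tcp_pos']+s['ee_rot']@H[:3,3], s['ee_rot']@H[:3,:3]@d
def wproj(c,P):
    s=c['s'];H=np.array(c['hand_eye']);p=s['ee_rot'].T@(np.array(P,float)-s['tcp_pos']);p=H[:3,:3].T@(p-H[:3,3])
    th=np.arctan2(np.hypot(p[0],p[1]),p[2]);f=c['fx']*th/np.hypot(p[0],p[1]);return np.array([c['cx']+f*p[0],c['cy']+f*p[1]])
def tri2(r1,r2):
    (o1,d1),(o2,d2)=r1,r2;k=np.linalg.lstsq(np.c_[d1,-d2],o2-o1,rcond=None)[0]
    a=o1+k[0]*d1;b=o2+k[1]*d2;return (a+b)/2,np.linalg.norm(a-b)
E
python3 - <<'E'
from h import *
np.set_printoptions(precision=4,suppress=True)
go([.48,.16,.33]); c=cap('wrist');print(c['hand_eye'],c['fx'],c['cx'],c['cy'])
E
```

```text
pos [0.2098 0.5081 0.3337] yaw(y axis) 18.2 t 0.77 shift cm [-41.51  14.79   0.39]
[[-0.0002 -0.9638 -0.2668  0.0739]
 [ 1.      0.0001 -0.001  -0.0001]
 [ 0.0009 -0.2668  0.9638 -0.148 ]
 [ 0.      0.      0.      1.    ]] 309.70691628693146 318.074938396939 196.1472562250884
```

Call:
play_rows(
  plan="-4 1.4 0 0 0 0 0;-4 1.4 0 0 0 0 0;-4 1.4 0 0 0 0 0;-4 1.4 0 0 0 0 0;-4 1.4 0 0 0 0 0;-4 1.4 0 0 0 0 0;-4 1.4 0 0 0 0 0;-4 1.4 0 0 0 0 0",
)

```text
clock: 1.48
tcp_pos: [0.4148, 0.2431, 0.3331]
ee_rot: [[-0.32, 0.947, -0.001], [0.947, 0.32, -0.0], [0.0, -0.001, -1.0]]
contact_force: [1.3, 0.6, -0.1]
width: 0.0925
grip_force: 0.0
```

Call:
play_rows(
  plan="-2 0.8 0 0 0 0 0;-2 0.8 0 0 0 0 0;-2 0.8 0 0 0 0 0;0 0 0 0 0 0 0",
)

```text
clock: 1.82
tcp_pos: [0.4581, 0.1928, 0.3325]
ee_rot: [[-0.316, 0.949, -0.001], [0.949, 0.316, -0.002], [-0.001, -0.001, -1.0]]
contact_force: [-0.2, 0.9, -0.4]
width: 0.093
grip_force: 0.0
```

```bash
python3 - <<'E'
from h import *
np.set_printoptions(precision=4,suppress=True)
go([.577,-.09,.33]); c=cap('wrist');pickle.dump(c,open('w1.pkl','wb'))
print([wproj(c,p) for p in ([.553,.156,.167],[.65,.177,.204],[.580,-.102,.154])])
E
ls pics|grep wrist
```

```text
pos [0.4581 0.1928 0.3325] yaw(y axis) 18.43 t 1.82 shift cm [-30.59   2.34   0.29]
[array([388.4802, 240.6612]), array([478.7221, 259.7012]), array([332.9773, 383.5383])]
wrist_0.77.png
wrist_1.82.png
```

Call:
play_rows(
  plan="-3 0.3 0 0 0 0 0;-3 0.3 0 0 0 0 0;-3 0.3 0 0 0 0 0;-3 0.3 0 0 0 0 0;-3 0.3 0 0 0 0 0;0 0 0 0 0 0 0",
)

```text
clock: 2.37
tcp_pos: [0.5191, 0.0551, 0.3327]
ee_rot: [[-0.316, 0.949, -0.001], [0.949, 0.316, -0.002], [-0.001, -0.001, -1.0]]
contact_force: [0.0, -0.1, -0.3]
width: 0.0931
grip_force: 0.0
```

Run:
```python
from h import *
np.set_printoptions(precision=4,suppress=True)
c=cap('wrist');pickle.dump(c,open('w2.pkl','wb'));go([.577,-.09,.33])
print([wproj(c,p) for p in ([.553,.156,.167],[.65,.177,.204],[.580,-.102,.154])])
a=load('w1')['color'];b=c['color']
A=cv2.resize(a[170:320,350:550],(800,600),interpolation=cv2.INTER_CUBIC)
cv2.imwrite('pics/w1a.png',A)
u,v=wproj(c,[.58,.16,.17]).astype(int);print(u,v)
cv2.imwrite('pics/w2f.png',b)
```

```text
pos [0.5181 0.0572 0.3328] yaw(y axis) 18.43 t 2.42 shift cm [-15.82   0.93   0.27]
[array([381.9434, 102.6099]), array([485.189 , 120.0732]), array([324.8688, 309.7888])]
408 108
```

View pics/w1a.png

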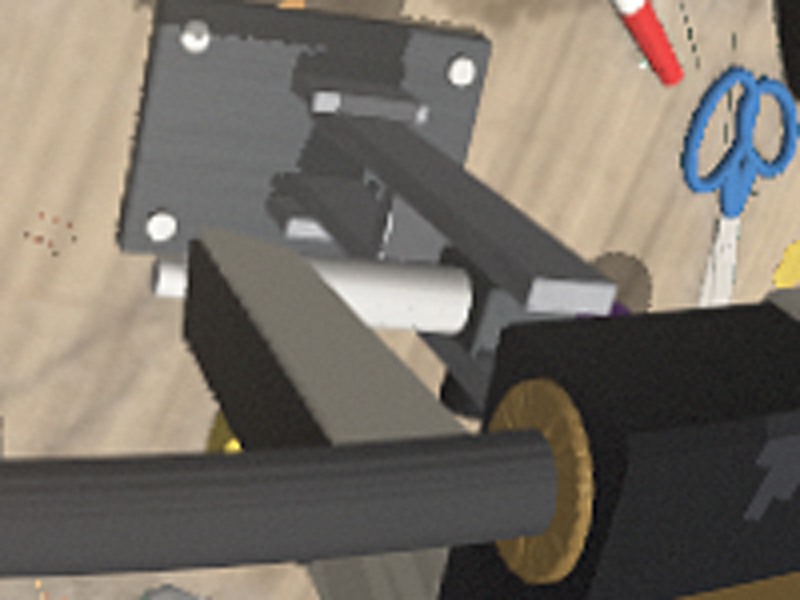

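View pics/w2f.png

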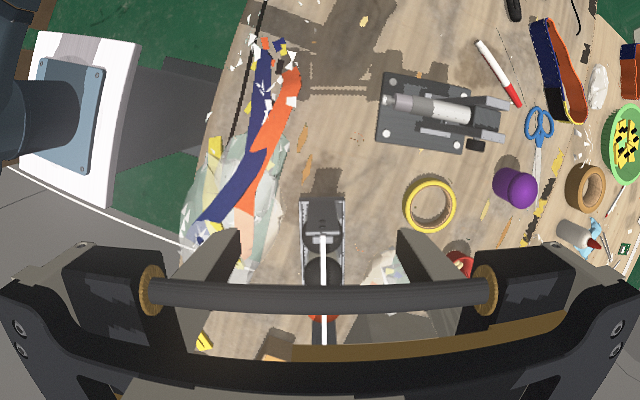

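w1 crop (4x, offset (350,170)): the pin nose is at about (157,278), partly hidden behind a finger. w2: the pin is clear, with the nose at about (387,100), and the plate edge is vertical at u≈323, so the tool yaw matches the plate. I'll enlarge the w2 stand area.

Run:
```python
from h import *
b=load('w2')['color'][62:162,370:510]
cv2.imwrite('pics/w2a.png',cv2.resize(b,(784,560),interpolation=cv2.INTER_CUBIC))
```

```text
(no output)
```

View pics/w2a.png

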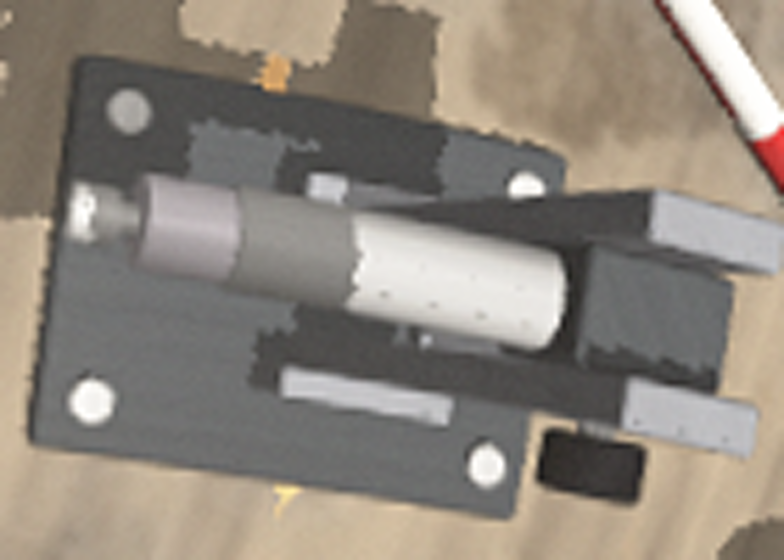

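w2a crop (5.6x, offset (370,62)):
- **Base corners:** (80,58), (32,442), (512,518) and (565,152).
- **Arm axis midpoints:** nose (67,212), keeper front (141,221), tube start (233,233) and tube end (556,302).
- **Prong fronts:** (655,190) and (622,428).

Next is a fit of the stand pose and pin height.

```bash
cat > fit.py <<'E'
from h import *
from scipy.optimize import least_squares
np.set_printoptions(precision=4,suppress=True)
c=load('w2');K=lambda x,y:np.array([370+(x+.5)/5.6-.5,62+(y+.5)/5.6-.5])
B=[(.017,.055,80,58),(.017,-.055,32,442),(.167,-.055,512,518),(.167,.055,565,152)]
PT=[(.086,.021,655,190),(.086,-.021,622,428)]
AX=[(-.012,67,212),(.001,141,221),(.018,233,233),(.086,556,302)]
def res(p):
    x,y,a,h=p;f=lambda X,Y,Z:[x+X*np.cos(a)-Y*np.sin(a),y+X*np.sin(a)+Y*np.cos(a),Z]
    r=[wproj(c,f(X,Y,.012))-K(u,v) for X,Y,u,v in B]+[wproj(c,f(X,Y,.204))-K(u,v) for X,Y,u,v in PT]+[wproj(c,f(X,0,h))-K(u,v) for X,u,v in AX]
    return np.ravel(r)
o=least_squares(res,[.566,.158,.2,.17],x_scale=.01);print(o.x,np.degrees(o.x[2]));print(o.fun.reshape(-1,2))
# axis only, yaw free
ra=lambda p:res(p)[12:]
o2=least_squares(ra,o.x);print('axis only',o2.x,o2.fun.reshape(-1,2))
# plate ends in w2: carrier centre line
for v in (237,300): 
    q,d=wray(c,323.5,v);P=q+d*(.154-q[2])/d[2];print('plate pt',P)
x,y,a,h=o.x;print('tube_mid',x+.042*np.cos(a),y+.042*np.sin(a))
E
python3 fit.py
```

```text
[0.5627 0.1614 0.2129 0.1723] 12.196531919309427
[[-0.2874 -1.2343]
 [-0.4401  0.906 ]
 [ 1.0794  0.6105]
 [ 1.0417  0.1489]
 [-0.4364  0.0683]
 [-0.3161 -0.6261]
 [ 0.527  -0.2815]
 [-0.1643  0.0894]
 [-0.6022  0.6437]
 [ 0.2636 -0.1132]]
axis only [0.5627 0.1615 0.2125 0.1722] [[ 0.5326 -0.3808]
 [-0.1622 -0.0045]
 [-0.6046  0.5568]
 [ 0.2464 -0.1731]]
plate pt [ 0.5451 -0.0051  0.154 ]
plate pt [ 0.5733 -0.0877  0.154 ]
tube_mid 0.6037958604913038 0.17022631568078184
```

Call:
play_rows(
  plan="0 0 0 0 0 0.108 1;2.3 2.7 0 0 0 0 1;2.3 2.7 0 0 0 0 1;2.3 2.7 0 0 0 0 1;2.3 2.7 0 0 0 0 1;0 0 3.5 0 0 0 1;0 0 3.5 0 0 0 1;0 0 3.3 0 0 0 1",
  force=10,
)

```text
clock: 3.08
tcp_pos: [0.6027, 0.1743, 0.2292]
ee_rot: [[-0.218, 0.976, 0.0], [0.976, 0.218, 0.001], [0.001, 0.0, -1.0]]
contact_force: [0.1, -0.0, -0.4]
width: 0.0446
grip_force: 0.0
```

Call:
play_rows(
  plan="0 0 0 0 0 0 1;0 0 0 0 0 0 1;0 0 0 0 0 0 1;0 0 0.6 0 0 0 1;0 0 0.3 0 0 0 1;0 0 0 0 0 0 1",
)

```text
clock: 3.58
tcp_pos: [0.6041, 0.1711, 0.2225]
ee_rot: [[-0.213, 0.977, 0.002], [0.977, 0.213, 0.0], [-0.0, 0.002, -1.0]]
contact_force: [-0.2, 0.2, -0.3]
width: 0.0041
grip_force: 0.0
```

Call:
play_rows(
  plan="0 0 0.4 0 0 0 1;0 0 0.4 0 0 0 1;0 0 0.4 0 0 0 1;0 0 0 0 0 0 1",
)

```text
clock: 3.92
tcp_pos: [0.6033, 0.1709, 0.2085]
ee_rot: [[-0.213, 0.977, -0.002], [0.977, 0.213, -0.0], [0.0, -0.002, -1.0]]
contact_force: [-0.4, 0.2, 0.2]
width: 0.0005
grip_force: 0.0
```

Call:
play_rows(
  plan="0 0 0.2 0 0 0 1;0 0 0.2 0 0 0 1;0 0 0 0 0 0 1",
)

```text
clock: 4.17
tcp_pos: [0.6036, 0.1711, 0.2052]
ee_rot: [[-0.213, 0.977, -0.001], [0.977, 0.213, -0.0], [0.0, -0.001, -1.0]]
contact_force: [-0.2, 0.1, 0.2]
width: 0.0006
grip_force: 0.0
```

Call:
play_rows(
  plan="0 0 0.2 0 0 0 1;0 0 0.1 0 0 0 1;0 0 0 0 0 0 1",
)

```text
clock: 4.42
tcp_pos: [0.6037, 0.1711, 0.2024]
ee_rot: [[-0.213, 0.977, -0.0], [0.977, 0.213, -0.0], [0.0, -0.0, -1.0]]
contact_force: [-0.8, 0.3, -0.1]
width: 0.0009
grip_force: 0.0
```

Call:
play_rows(
  plan="0 0 0.1 0 0 0 1;0 0 0 0 0 0 1",
)

```text
clock: 4.58
tcp_pos: [0.6038, 0.1711, 0.2015]
ee_rot: [[-0.213, 0.977, -0.0], [0.977, 0.213, 0.0], [0.0, -0.0, -1.0]]
contact_force: [-0.1, -1.5, 0.6]
width: 0.0006
grip_force: 0.0
```

Call:
play_rows(
  plan="0 0 0.1 0 0 0 1;0 0 0 0 0 0 1",
)

```text
clock: 4.75
tcp_pos: [0.6038, 0.1711, 0.2006]
ee_rot: [[-0.213, 0.977, -0.0], [0.977, 0.213, -0.0], [-0.0, -0.0, -1.0]]
contact_force: [0.1, 0.7, -0.3]
width: 0.0004
grip_force: 0.0
```

Call:
play_rows(
  plan="0 0 0.1 0 0 0 1;0 0 0 0 0 0 1",
)

```text
clock: 4.92
tcp_pos: [0.6037, 0.1711, 0.1995]
ee_rot: [[-0.213, 0.977, -0.0], [0.977, 0.213, -0.0], [0.0, -0.0, -1.0]]
contact_force: [-0.8, 0.3, 0.3]
width: 0.0005
grip_force: 0.0
```

Call:
play_rows(
  plan="0 0 0.1 0 0 0 1;0 0 0 0 0 0 1",
)

```text
clock: 5.08
tcp_pos: [0.6037, 0.1711, 0.1985]
ee_rot: [[-0.213, 0.977, -0.0], [0.977, 0.213, -0.0], [0.0, -0.0, -1.0]]
contact_force: [-0.3, -0.1, -0.3]
width: 0.0005
grip_force: 0.0
```

Call:
play_rows(
  plan="0 0 0.1 0 0 0 1;0 0 0 0 0 0 1",
)

```text
clock: 5.25
tcp_pos: [0.6039, 0.1711, 0.1977]
ee_rot: [[-0.213, 0.977, 0.0], [0.977, 0.213, 0.0], [-0.0, 0.0, -1.0]]
contact_force: [0.7, -0.4, -0.3]
width: 0.0004
grip_force: 0.0
```

Call:
play_rows(
  plan="0 0 0.1 0 0 0 1;0 0 0 0 0 0 1",
)

```text
clock: 5.42
tcp_pos: [0.6039, 0.1711, 0.1976]
ee_rot: [[-0.213, 0.977, 0.001], [0.977, 0.213, -0.0], [-0.0, 0.001, -1.0]]
contact_force: [-1.1, -0.7, 4.1]
width: 0.0006
grip_force: 2.3
```

Touch: the tube top is at 0.1977−0.019=0.1787, so the axis is at z≈0.1687. Next I'll find its lateral centre by touching both sides.

Call:
play_rows(
  plan="0 0 -1 0 0 0 1;1.2 0 0 0 0 0 1;1.2 0 0 0 0 0 1;0 0 1.3 0 0 0 1;0 0 1 0 0 0 1;0 0 0 0 0 0 1;-0.2 0 0 0 0 0 1;0 0 0 0 0 0 1",
)

```text
clock: 6.08
tcp_pos: [0.5992, 0.1925, 0.1836]
ee_rot: [[-0.213, 0.977, -0.0], [0.977, 0.213, -0.0], [-0.0, -0.0, -1.0]]
contact_force: [-1.1, -0.1, 0.2]
width: 0.0008
grip_force: 0.0
```

Call:
play_rows(
  plan="-0.2 0 0 0 0 0 1;0 0 0 0 0 0 1",
)

```text
clock: 6.25
tcp_pos: [0.6, 0.1902, 0.1842]
ee_rot: [[-0.213, 0.977, 0.001], [0.977, 0.213, -0.0], [-0.0, 0.001, -1.0]]
contact_force: [0.5, -0.3, 0.4]
width: 0.0006
grip_force: 0.0
```

Call:
play_rows(
  plan="-0.1 0 0 0 0 0 1;0 0 0 0 0 0 1",
)

```text
clock: 6.42
tcp_pos: [0.6, 0.1893, 0.184]
ee_rot: [[-0.213, 0.977, 0.001], [0.977, 0.213, -0.0], [-0.0, 0.001, -1.0]]
contact_force: [-0.0, -0.1, 0.2]
width: 0.0003
grip_force: 0.0
```

Call:
play_rows(
  plan="-0.1 0 0 0 0 0 1;0 0 0 0 0 0 1",
)

```text
clock: 6.58
tcp_pos: [0.6, 0.1889, 0.1839]
ee_rot: [[-0.213, 0.977, 0.0], [0.977, 0.213, 0.001], [0.001, 0.0, -1.0]]
contact_force: [0.1, 1.3, 0.7]
width: 0.0002
grip_force: 0.7
```

Call:
play_rows(
  plan="-0.1 0 0 0 0 0 1;0 0 0 0 0 0 1",
)

```text
clock: 6.75
tcp_pos: [0.6, 0.1888, 0.1839]
ee_rot: [[-0.214, 0.977, 0.0], [0.977, 0.214, 0.002], [0.002, 0.0, -1.0]]
contact_force: [-0.3, 4.2, 1.7]
width: 0.0006
grip_force: 2.5
```

Call:
play_rows(
  plan="0.3 0 0 0 0 0 1;0 0 -2.3 0 0 0 1;-1.4 0 0 0 0 0 1;-1.4 0 0 0 0 0 1;-1.4 0 0 0 0 0 1;0 0 1.3 0 0 0 1;0 0 1 0 0 0 1;0 0 0 0 0 0 1",
)

```text
clock: 7.42
tcp_pos: [0.6069, 0.1478, 0.1801]
ee_rot: [[-0.212, 0.977, -0.006], [0.977, 0.212, -0.001], [0.001, -0.006, -1.0]]
contact_force: [-0.7, -0.3, -0.3]
width: 0.0005
grip_force: 0.0
```

Call:
play_rows(
  plan="0.2 0 0 0 0 0 1;0 0 0 0 0 0 1",
)

```text
clock: 7.58
tcp_pos: [0.6079, 0.1514, 0.1833]
ee_rot: [[-0.213, 0.977, -0.001], [0.977, 0.213, -0.0], [-0.0, -0.001, -1.0]]
contact_force: [0.4, -1.1, 0.8]
width: 0.0004
grip_force: 0.5
```

Call:
play_rows(
  plan="0.1 0 0 0 0 0 1;0 0 0 0 0 0 1",
)

```text
clock: 7.75
tcp_pos: [0.608, 0.1516, 0.1836]
ee_rot: [[-0.214, 0.977, 0.0], [0.977, 0.214, -0.002], [-0.002, -0.0, -1.0]]
contact_force: [0.8, -5.5, -4.6]
width: 0.0006
grip_force: 2.5
```

Call:
play_rows(
  plan="0.1 0 0 0 0 0 1;0 0 0 0 0 0 1",
)

```text
clock: 7.92
tcp_pos: [0.6079, 0.1517, 0.1835]
ee_rot: [[-0.213, 0.977, 0.0], [0.977, 0.213, -0.004], [-0.004, -0.001, -1.0]]
contact_force: [1.6, -8.2, -3.0]
width: 0.0002
grip_force: 4.0
```

Call:
play_rows(
  plan="0.1 0 0 0 0 0 1;0 0 0 0 0 0 1",
)

```text
clock: 8.08
tcp_pos: [0.6079, 0.1518, 0.1836]
ee_rot: [[-0.213, 0.977, 0.001], [0.977, 0.213, -0.005], [-0.005, -0.001, -1.0]]
contact_force: [1.9, -10.1, -3.6]
width: 0.0007
grip_force: 5.3
```

Both sides give an axis lateral value of 0.0377, against 0.0379 from vision, so they agree. Now I'll go to the carrier with both plate ends in view.

Call:
play_rows(
  plan="-0.8 0 0 0 0 0 1;0 0 -3.8 0 0 0 1;0 0 -3.8 0 0 0 1;0 0 -3.8 0 0 0 1;0 0 -3.6 0 0 -0.11 0;-3.2 -1.4 0 0 0 0 0;-3.2 -1.4 0 0 0 0 0;-3.2 -1.4 0 0 0 0 0",
)

```text
clock: 8.75
tcp_pos: [0.6002, 0.0425, 0.3355]
ee_rot: [[-0.322, 0.947, 0.004], [0.947, 0.322, 0.001], [-0.0, 0.004, -1.0]]
contact_force: [0.4, -0.3, -0.7]
width: 0.0223
grip_force: 0.0
```

Call:
play_rows(
  plan="-3.2 -1.4 0 0 0 0 0;-3.2 -1.4 0 0 0 0 0;-3.2 -1.4 0 0 0 0 0;-3.2 -1.3 0 0 0 0 0;-3.2 -1.3 0 0 0 0 0;0 0 0 0 0 0 0;0 0 0 0 0 0 0",
)

```text
clock: 9.33
tcp_pos: [0.5867, -0.1325, 0.334]
ee_rot: [[-0.317, 0.949, 0.001], [0.949, 0.317, 0.001], [0.0, 0.001, -1.0]]
contact_force: [0.2, 0.4, 0.8]
width: 0.0693
grip_force: 0.0
```

Run:
```python
from h import *
np.set_printoptions(precision=4,suppress=True)
c=cap('wrist');pickle.dump(c,open('w3.pkl','wb'));go([.577,-.09,.33])
print([wproj(c,p) for p in ([.5451,-.0051,.154],[.611,-.2,.154])])
cv2.imwrite('pics/w3.png',cv2.resize(c['color'][70:280,240:420],(600,700))[:, :][:600])
cv2.imwrite('pics/w3.png',cv2.resize(c['color'][90:270,230:430],(666,600),interpolation=cv2.INTER_CUBIC))
```

```text
pos [ 0.5868 -0.1311  0.3341] yaw(y axis) 18.56 t 9.38 shift cm [4.21 0.38 0.41]
[array([319.0637,  56.4719]), array([319.6984, 242.0128])]
```

View pics/w3.png

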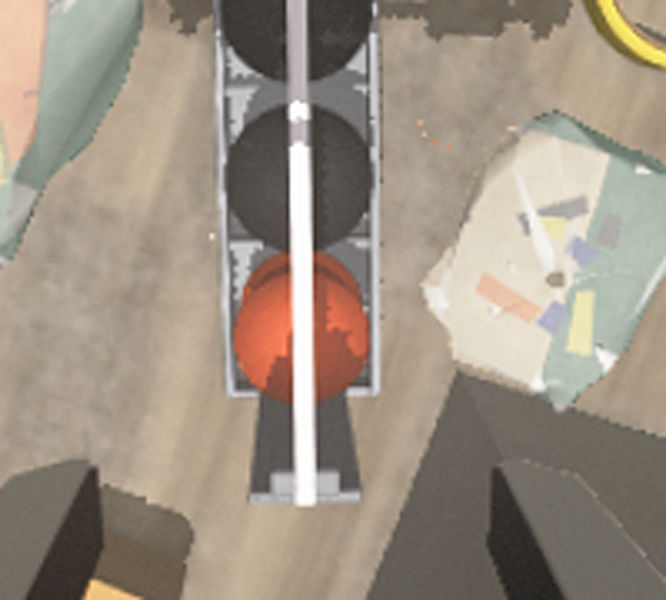

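w3 crop (3.33x, offset (230,90)): the plate's right end is at (305,503), i.e. about (321.4,240.8), and the spool sits next to that end. I'll look at both ends enlarged.

Run:
```python
from h import *
c=load('w3')['color']
f=lambda y,x:cv2.resize(c[y:y+40,x:x+50],(400,320),interpolation=cv2.INTER_CUBIC)
cv2.imwrite('pics/w3e.png',np.hstack([f(36,295),f(210,295)]))
```

```text
(no output)
```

View pics/w3e.png

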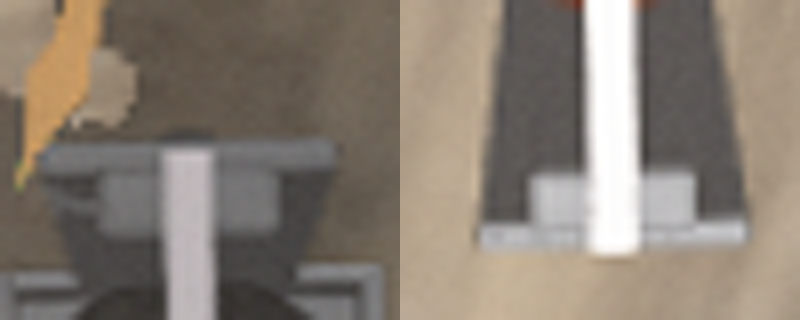

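Plate ends at 8x: left at (188,147), i.e. (318.5,54.3), and right at (212,253), i.e. (321.5,241.6).

```bash
cat > p.py <<'E'
from h import *
np.set_printoptions(precision=4,suppress=True)
c=load('w3')
def z(p,h): o,d=wray(c,*p);return o+d*(h-o[2])/d[2]
for h in (.154,.1505):
    L=z((318.0,53.9),h);R=z((321.0,241.1),h);u=(L-R)/np.linalg.norm(L-R);M=(L+R)/2
    print(h,L,R,np.linalg.norm(L-R),M,'yaw',np.degrees(np.arctan2(-u[0],u[1])),'hole4',M+u*.019)
go((M+u*.019)[:2].tolist()+[.33])
E
python3 p.py
```

```text
0.154 [ 0.5432 -0.0028  0.154 ] [ 0.6121 -0.1984  0.154 ] 0.20743146272918656 [ 0.5776 -0.1006  0.154 ] yaw 19.399417509873963 hole4 [ 0.5713 -0.0827  0.154 ]
0.1505 [ 0.5429 -0.0021  0.1505] [ 0.6126 -0.1999  0.1505] 0.20964486499369284 [ 0.5778 -0.101   0.1505] yaw 19.399417509874 hole4 [ 0.5715 -0.0831  0.1505]
pos [ 0.5868 -0.1311  0.3341] yaw(y axis) 18.56 t 9.38 shift cm [5.04 0.07 0.41]
```

Call:
play_rows(
  plan="2.5 0 0 0 0 -0.014 0;2.54 0.07 0 0 0 0 0;0 0 3 0 0 0 0;0 0 3 0 0 0 0;0 0 3 0 0 0 0;0 0 3 0 0 0 0;0 0 3 0 0 0 0;0 0 0 0 0 0 0",
)

```text
clock: 10.05
tcp_pos: [0.5676, -0.0799, 0.1782]
ee_rot: [[-0.335, 0.942, -0.009], [0.942, 0.335, 0.004], [0.007, -0.008, -1.0]]
contact_force: [-0.6, 0.1, 0.1]
width: 0.0928
grip_force: 0.0
```

```bash
python3 -c "
from h import *
go([.5714,-.0829,.151])"
```

```text
pos [ 0.5676 -0.0799  0.1782] yaw(y axis) 19.56 t 10.05 shift cm [-0.43  0.28  2.71]
```

Call:
play_rows(
  plan="0 0 0 0 0 0 0;0 0 0 0 0 0 0;0 0 0 0 0 0 0",
)

```text
clock: 10.3
tcp_pos: [0.5724, -0.083, 0.1863]
ee_rot: [[-0.333, 0.943, 0.004], [0.943, 0.333, -0.001], [-0.003, 0.004, -1.0]]
contact_force: [-0.7, 0.1, -0.4]
width: 0.093
grip_force: 0.0
```

```bash
python3 -c "
from h import *
go([.5714,-.0829,.151])"
```

```text
pos [ 0.5724 -0.083   0.1863] yaw(y axis) 19.47 t 10.3 shift cm [ 0.05 -0.11  3.53]
```

Call:
play_rows(
  plan="0 0 1.3 0 0 0 0;0 0 1.2 0 0 0 0;0 0 0.8 0 0 0 0;0 0 0 0 0 0 0;0 0 0 0 0 0 0;0 0 0 0 0 0 0.5;0 0 0 0 0 0 0.7;0 0 0 0 0 0 0.8",
  force=30,
)

```text
clock: 10.97
tcp_pos: [0.5713, -0.0833, 0.1515]
ee_rot: [[-0.333, 0.943, 0.001], [0.943, 0.333, -0.0], [-0.001, 0.001, -1.0]]
contact_force: [-0.5, -0.8, -0.2]
width: 0.0774
grip_force: 0.0
```

Call:
play_rows(
  plan="0 0 0 0 0 0 0.88;0 0 0 0 0 0 0.9;0 0 0 0 0 0 0.93;0 0 0 0 0 0 0.96;0 0 0 0 0 0 1;0 0 0 0 0 0 1;0 0 0 0 0 0 1",
)

```text
clock: 11.55
tcp_pos: [0.5709, -0.0832, 0.1506]
ee_rot: [[-0.333, 0.943, -0.0], [0.943, 0.333, -0.0], [-0.0, -0.0, -1.0]]
contact_force: [0.1, -0.3, 0.2]
width: 0.0313
grip_force: 0.0
```

Call:
play_rows(
  plan="0 0 0 0 0 0 1;0 0 0 0 0 0 1;0 0 0 0 0 0 1;0 0 0 0 0 0 1;0 0 0 0 0 0 1;0 0 0 0 0 0 1",
)

```text
clock: 12.05
tcp_pos: [0.5708, -0.0832, 0.1505]
ee_rot: [[-0.332, 0.943, -0.0], [0.943, 0.332, -0.0], [0.0, -0.0, -1.0]]
contact_force: [0.8, -1.1, 0.3]
width: 0.006
grip_force: 30.0
```

Gripped at a 6 mm width, with hole 4 36.5 mm below the TCP. Now a gentle lift.

Call:
play_rows(
  plan="0 0 -0.2 0 0 0 1;0 0 -0.5 0 0 0 1;0 0 -0.8 0 0 0 1;0 0 -1 0 0 0 1;0 0 -1 0 0 0 1;0 0 -0.9 0 0 0 1;0 0 -0.6 0 0 0 1;0 0 -0.3 0 0 0 1",
  force=40,
)

```text
clock: 12.72
tcp_pos: [0.5715, -0.0834, 0.2054]
ee_rot: [[-0.333, 0.943, 0.002], [0.943, 0.333, -0.001], [-0.002, 0.002, -1.0]]
contact_force: [-0.8, 0.2, -5.8]
width: 0.0059
grip_force: 40.0
```

Call:
play_rows(
  plan="0 0 -0.2 0 0 0 1;0 0 0 0 0 0.03 1;0 0 0 0 0 0.04 1;0 0 0 0 0 0.035 1;0 0 0 0 0 0.02 1;0 0 0 0 0 0 1;0 0 0 0 0 0 1",
)

```text
clock: 13.3
tcp_pos: [0.5707, -0.0831, 0.2054]
ee_rot: [[-0.213, 0.977, -0.001], [0.977, 0.213, 0.0], [0.0, -0.0, -1.0]]
contact_force: [-0.2, 0.1, -5.4]
width: 0.0061
grip_force: 40.0
```

```bash
python3 -c "
from h import *
go([.5287,.1539,.2052]);print(manip.state()['width'],manip.state()['contact_force'],manip.state()['ft_torque'])"
```

```text
pos [ 0.5707 -0.0831  0.2054] yaw(y axis) 12.31 t 13.3 shift cm [24.05  0.95  0.03]
0.0061169736752693035 [-0.17487995  0.06315675 -5.41465477] [-0.1040398   0.05001879 -0.03935499]
```

Call:
play_rows(
  plan="0.6 0 0 0 0 0 1;1.3 0 0 0 0 0 1;2 0 0 0 0 0 1;2.6 0 0 0 0 0 1;2.8 0 0 0 0 0 1;2.8 0 0 0 0 0 1;2.8 0 0 0 0 0 1;2.6 0 0 0 0 0 1",
)

```text
clock: 13.97
tcp_pos: [0.5324, 0.0905, 0.2057]
ee_rot: [[-0.213, 0.977, -0.0], [0.977, 0.213, 0.001], [0.001, -0.0, -1.0]]
contact_force: [0.9, 0.0, -4.2]
width: 0.0054
grip_force: 40.0
```

Call:
play_rows(
  plan="2.2 0 0 0 0 0 1;1.8 0 0 0 0 0 1;1.3 0 0 0 0 0 1;0.8 0 0 0 0 0 1;0.4 0 0 0 0 0 1;0 0 0 0 0 0 1;0 0 0 0 0 0 1;0 0 0 0 0 0 1",
)

```text
clock: 14.63
tcp_pos: [0.5202, 0.1505, 0.2056]
ee_rot: [[-0.211, 0.977, 0.0], [0.977, 0.211, -0.0], [-0.0, -0.0, -1.0]]
contact_force: [0.5, -0.3, -5.4]
width: 0.0055
grip_force: 40.0
```

```bash
python3 -c "
from h import *
np.set_printoptions(precision=4,suppress=True)
go([.5287,.1539,.2052])
for i in range(6):
  s=manip.state();print(s['clock'],s['contact_force'],s['ft_torque']);c=cap('wrist')
pickle.dump(c,open('w4.pkl','wb'));s=cap('scene');t=cap('top')
C=np.array(c['hand_eye'])
b=c['color']
a=cv2.resize(b[110:260,310:470],(640,600),interpolation=cv2.INTER_CUBIC)
cv2.imwrite('pics/w4.png',b)
"
```

```text
pos [0.5202 0.1505 0.2056] yaw(y axis) 12.21 t 14.63 shift cm [0.15 0.9  0.04]
14.6333 [ 0.4587 -0.2552 -5.3761] [-0.1246  0.0298  0.0214]
14.6833 [ 1.0434 -0.0226 -5.6161] [-0.0926  0.0402  0.0102]
14.7333 [-0.1041  0.0197 -6.3448] [-0.0643  0.0738  0.0108]
14.7833 [ 0.9939 -0.0831 -6.1543] [-0.0968  0.0105 -0.0027]
14.8333 [ 0.0384 -0.2033 -6.2495] [-0.0547  0.0637  0.0214]
14.8833 [ 0.1393 -0.4209 -6.0872] [-0.0639  0.0452  0.0765]
```

Call:
play_rows(
  plan="0.15 0 0 0 0 0 1;0 0.5 0 0 0 0 1;0 0.9 0 0 0 0 1;0 0.7 0 0 0 0 1;0 0.3 0 0 0 0 1;0 0 0 0 0 0 1;0 0 0 0 0 0 1",
)

```text
clock: 15.62
tcp_pos: [0.5432, 0.158, 0.2053]
ee_rot: [[-0.212, 0.977, -0.001], [0.977, 0.212, -0.0], [0.0, -0.001, -1.0]]
contact_force: [0.1, -0.1, -5.9]
width: 0.0058
grip_force: 40.0
```

Call:
play_rows(
  plan="0 0.2 0 0 0 0 1;0 0.2 0 0 0 0 1;0 0.2 0 0 0 0 1;0 0 0 0 0 0 1",
)

```text
clock: 15.95
tcp_pos: [0.5493, 0.1592, 0.2058]
ee_rot: [[-0.212, 0.977, 0.001], [0.977, 0.212, 0.0], [-0.0, 0.001, -1.0]]
contact_force: [0.9, -0.4, -5.5]
width: 0.0058
grip_force: 40.0
```

```bash
cat >> h.py <<'E'
def rel():
    s=manip.state();d=s['tcp_pos']-np.array([.60395,.1702,.1687]);a=np.array([.9772,.2122,0]);n=np.array([-.2122,.9772,0]);f=s['contact_force']
    print('stand-x mm',(d@a*1000+42).round(2),'lat',(d@n*1000).round(2),'hole-axis z',((d[2]-.0365)*1000).round(2),'F along',(f@a).round(2),'lat',(f@n).round(2),'z',f[2].round(2),'t',s['clock'],s['width'])
E
python3 -c "
from h import *
rel()"
```

```text
stand-x mm -13.7 lat 0.86 hole-axis z 0.56 F along 0.82 lat -0.57 z -5.55 t 15.95 0.005829596281694897
```

Call:
play_rows(
  plan="-0.04 0.2 0 0 0 0 1;0 0 0 0 0 0 1",
)

```text
clock: 16.12
tcp_pos: [0.5513, 0.1592, 0.2057]
ee_rot: [[-0.212, 0.977, 0.0], [0.977, 0.212, 0.0], [-0.0, 0.0, -1.0]]
contact_force: [-0.5, -0.2, -5.0]
width: 0.0057
grip_force: 40.0
```

Call:
play_rows(
  plan="0 0.2 0 0 0 0 1;0 0 0 0 0 0 1",
)

```text
clock: 16.28
tcp_pos: [0.5532, 0.1597, 0.2057]
ee_rot: [[-0.212, 0.977, 0.0], [0.977, 0.212, 0.0], [-0.0, 0.0, -1.0]]
contact_force: [1.4, 0.1, -4.9]
width: 0.0053
grip_force: 40.0
```

Call:
play_rows(
  plan="0 0.2 0 0 0 0 1;0 0 0 0 0 0 1",
)

```text
clock: 16.45
tcp_pos: [0.5552, 0.1601, 0.2057]
ee_rot: [[-0.212, 0.977, 0.0], [0.977, 0.212, 0.0], [-0.0, 0.0, -1.0]]
contact_force: [-0.9, 0.4, -5.0]
width: 0.0055
grip_force: 40.0
```

```bash
python3 -c "
from h import *
rel()"
```

```text
stand-x mm -7.77 lat 0.49 hole-axis z 0.46 F along -0.78 lat 0.56 z -5.01 t 16.45 0.00554396355676473
```

No blocking force while passing the nose. I'll continue with small steps.

Call:
play_rows(
  plan="0 0.2 0 0 0 0 1;0 0.2 0 0 0 0 1;0 0 0 0 0 0 1",
)

```text
clock: 16.7
tcp_pos: [0.5592, 0.161, 0.2056]
ee_rot: [[-0.212, 0.977, 0.0], [0.977, 0.212, 0.0], [-0.0, 0.0, -1.0]]
contact_force: [0.2, -0.3, -5.8]
width: 0.0056
grip_force: 40.0
```

Call:
play_rows(
  plan="0 0.2 0 0 0 0 1;0 0.2 0 0 0 0 1;0 0 0 0 0 0 1",
)

```text
clock: 16.95
tcp_pos: [0.5628, 0.1618, 0.2056]
ee_rot: [[-0.212, 0.977, -0.0], [0.977, 0.212, 0.0], [0.0, -0.0, -1.0]]
contact_force: [-0.5, -0.5, -5.0]
width: 0.0058
grip_force: 40.0
```

Call:
play_rows(
  plan="0 0.2 0 0 0 0 1;0 0 0 0 0 0 1;0 0 0 0 0 0 1",
)

```text
clock: 17.2
tcp_pos: [0.5644, 0.1622, 0.2055]
ee_rot: [[-0.212, 0.977, -0.001], [0.977, 0.212, -0.0], [0.0, -0.001, -1.0]]
contact_force: [-2.1, -1.0, -5.3]
width: 0.0056
grip_force: 40.0
```

```bash
python3 -c "
from h import *
rel()"
```

```text
stand-x mm 1.63 lat 0.56 hole-axis z 0.34 F along -2.29 lat -0.5 z -5.34 t 17.2 0.005609754525902317
```

Call:
play_rows(
  plan="0 0.2 0 0 0 0 1;0 0.1 0 0 0 0 1;0 0 0 0 0 0 1;0 0 0 0 0 0 1",
)

```text
clock: 17.53
tcp_pos: [0.5673, 0.1628, 0.2056]
ee_rot: [[-0.212, 0.977, -0.001], [0.977, 0.212, -0.0], [-0.0, -0.001, -1.0]]
contact_force: [-1.9, -1.2, -4.3]
width: 0.0058
grip_force: 40.0
```

```bash
python3 -c "
from h import *
rel();
for i in range(5): manip.capture('wrist');rel()"
```

```text
stand-x mm 4.58 lat 0.55 hole-axis z 0.36 F along -2.15 lat -0.78 z -4.3 t 17.5333 0.005849678797987429
stand-x mm 4.6 lat 0.53 hole-axis z 0.36 F along -2.47 lat 0.06 z -4.12 t 17.5833 0.005781885000792709
stand-x mm 4.61 lat 0.55 hole-axis z 0.35 F along -3.49 lat -0.67 z -3.71 t 17.6333 0.00563804574713748
stand-x mm 4.63 lat 0.54 hole-axis z 0.37 F along -3.05 lat 0.54 z -3.83 t 17.6833 0.005781858157873574
stand-x mm 4.65 lat 0.54 hole-axis z 0.35 F along -3.51 lat 0.7 z -4.25 t 17.7333 0.005722187143241347
stand-x mm 4.68 lat 0.54 hole-axis z 0.36 F along -2.56 lat 0.21 z -4.58 t 17.7833 0.005796085803113676
```

F≈2.9 N means the keeper is pressed about 5.8 mm, so the plate middle is at about +4 mm. Now letting it down.

Call:
play_rows(
  plan="0 0 0.1 0 0 0 1;0 0 0.1 0 0 0 1;0 0 0.1 0 0 0 1;0 0 0 0 0 0 1;0 0 0 0 0 0 1",
)

```text
clock: 18.2
tcp_pos: [0.5674, 0.1628, 0.2024]
ee_rot: [[-0.212, 0.977, -0.0], [0.977, 0.212, -0.0], [0.0, -0.0, -1.0]]
contact_force: [-2.9, -1.4, -5.0]
width: 0.0054
grip_force: 40.0
```

Call:
play_rows(
  plan="0 0 0.1 0 0 0 1;0 0 0 0 0 0 1;0 0 0 0 0 0 1",
)

```text
clock: 18.45
tcp_pos: [0.5675, 0.1628, 0.2015]
ee_rot: [[-0.212, 0.977, -0.0], [0.977, 0.212, -0.0], [-0.0, -0.0, -1.0]]
contact_force: [-2.4, -0.2, -4.7]
width: 0.0055
grip_force: 40.0
```

```bash
python3 -c "
from h import *
rel();
for i in range(2): manip.capture('wrist');rel()"
```

```text
stand-x mm 4.82 lat 0.51 hole-axis z -3.66 F along -2.43 lat 0.33 z -4.71 t 18.45 0.005474437264437382
stand-x mm 4.78 lat 0.55 hole-axis z -3.67 F along -3.75 lat 0.3 z -4.81 t 18.5 0.006001556977047933
stand-x mm 4.82 lat 0.53 hole-axis z -3.68 F along -3.33 lat -0.08 z -4.6 t 18.55 0.005694916128854574
```

Down 3.7 mm with no contact. The head would have blocked it at 1.5 mm, so the hole is in the groove. I'll continue until the pin takes the weight.

Call:
play_rows(
  plan="0 0 0.05 0 0 0 1;0 0 0 0 0 0 1",
)

```text
clock: 18.72
tcp_pos: [0.5676, 0.1628, 0.2012]
ee_rot: [[-0.212, 0.977, 0.0], [0.977, 0.212, 0.0], [-0.0, 0.0, -1.0]]
contact_force: [-3.1, -1.0, -4.3]
width: 0.0058
grip_force: 40.0
```

Call:
play_rows(
  plan="0 0 0.05 0 0 0 1;0 0 0 0 0 0 1",
)

```text
clock: 18.88
tcp_pos: [0.5676, 0.1628, 0.2008]
ee_rot: [[-0.212, 0.977, 0.0], [0.977, 0.212, 0.0], [-0.0, 0.0, -1.0]]
contact_force: [-2.9, -1.6, -3.7]
width: 0.0057
grip_force: 40.0
```

Call:
play_rows(
  plan="0 0 0.05 0 0 0 1;0 0 0 0 0 0 1",
)

```text
clock: 19.05
tcp_pos: [0.5677, 0.1628, 0.2006]
ee_rot: [[-0.212, 0.977, 0.001], [0.977, 0.212, 0.0], [-0.0, 0.001, -1.0]]
contact_force: [-3.7, -1.8, 0.5]
width: 0.0057
grip_force: 40.0
```

The pin now carries the weight. Releasing.

Call:
play_rows(
  plan="0 0 0 0 0 0 1;0 0 0 0 0 0 1;0 0 0 0 0 0 0.93;0 0 0 0 0 0 0.9;0 0 0 0 0 0 0.85;0 0 0 0 0 0 0.78;0 0 0 0 0 0 0.7;0 0 0 0 0 0 0.7",
  force=5,
)

```text
clock: 19.72
tcp_pos: [0.5679, 0.1629, 0.2003]
ee_rot: [[-0.212, 0.977, 0.001], [0.977, 0.212, 0.0], [-0.0, 0.001, -1.0]]
contact_force: [-0.2, -0.2, -0.0]
width: 0.0269
grip_force: 0.0
```

```bash
python3 -c "
from h import *
rel()"
```

```text
stand-x mm 5.26 lat 0.46 hole-axis z -4.87 F along -0.21 lat -0.11 z -0.04 t 19.7167 0.026920702924539817
```

Call:
play_rows(
  plan="0 0 -0.5 0 0 0 0.7;0 0 -0.8 0 0 0 0.7;0 0 -1 0 0 0 0.7;0 0 -1.5 0 0 0 0.7;0 0 -2 0 0 0 0.7;0 0 -2 0 0 0 0.7;0 0 -2 0 0 0 0.7;0 0 -2 0 0 0 0.7",
)

```text
clock: 20.38
tcp_pos: [0.5676, 0.1629, 0.3206]
ee_rot: [[-0.212, 0.977, 0.002], [0.977, 0.212, 0.0], [-0.0, 0.002, -1.0]]
contact_force: [-0.3, -0.2, -0.1]
width: 0.0277
grip_force: 0.0
```

Call:
play_rows(
  plan="-3 0 -1 0 0 0 0.7;-3 0 0 0 0 0 0.7;-3 0 0 0 0 0 0.7;-3 0 0 0 0 0 0.7;0 0 0 0 0 0 0.7;0 0 0 0 0 0 0.7;0 0 0 0 0 0 0.7;0 0 0 0 0 0 0.7",
)

```text
clock: 21.05
tcp_pos: [0.5929, 0.0466, 0.3288]
ee_rot: [[-0.213, 0.977, 0.001], [0.977, 0.213, 0.0], [0.0, 0.001, -1.0]]
contact_force: [-0.1, 0.9, 0.2]
width: 0.0278
grip_force: 0.0
```

```bash
python3 -c "
from h import *
w=cap('wrist');s=cap('scene')
a=cv2.resize(s['color'][155:245,300:430],(780,540),interpolation=cv2.INTER_CUBIC)[:,150:680]
b=cv2.resize(w['color'][30:230,290:420],(270,415))
b=np.vstack([b,np.zeros((540-415,270,3),np.uint8)])
cv2.imwrite('pics/fin.png',np.hstack([a,b]));print(a.shape,b.shape)"
```

```text
(540, 530, 3) (540, 270, 3)
```

View pics/fin.png

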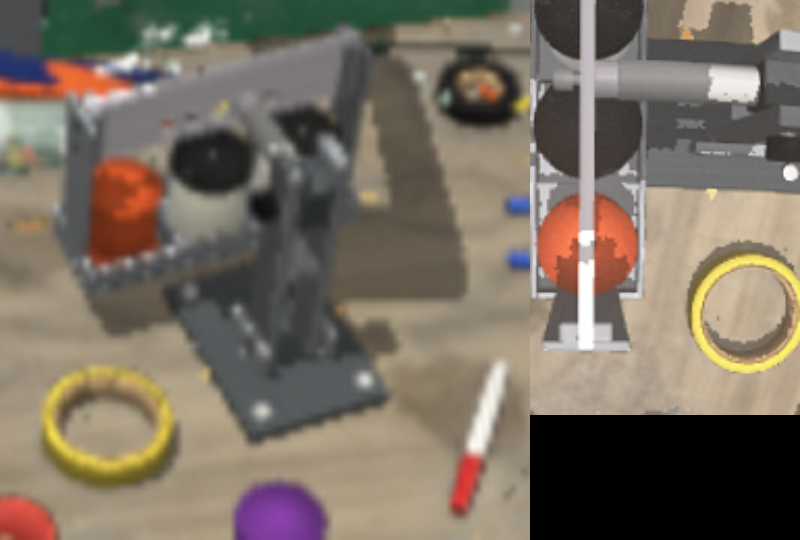

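The carrier hangs on the pin with the head protruding, and the jars and spool are in their pockets. In the scene view the plate ends are at about (337.0,171.7) and (383.3,161.3). I'll check tilt and stillness.

Call:
play_rows(
  plan="0 0 0 0 0 0 0.7;0 0 0 0 0 0 0.7;0 0 0 0 0 0 0.7;0 0 0 0 0 0 0.7;0 0 0 0 0 0 0.7;0 0 0 0 0 0 0.7;0 0 0 0 0 0 0.7;0 0 0 0 0 0 0.7",
)

```text
clock: 21.82
tcp_pos: [0.593, 0.0455, 0.3281]
ee_rot: [[-0.212, 0.977, -0.0], [0.977, 0.212, 0.0], [0.0, -0.0, -1.0]]
contact_force: [-0.1, -0.2, 0.1]
width: 0.0279
grip_force: 0.0
```

```bash
python3 -c "
from h import *
np.set_printoptions(precision=4,suppress=True)
o=load('scene')['color'].astype(int);s=cap('scene')
d=np.abs(s['color'].astype(int)-o).max(2)[150:215,330:395];print('moved px',(d>25).sum(),d.max())
a=np.array([.9772,.2122,0]);p=np.array([.5627,.1613,.169])+.002*a
E=[]
for uv in ((337,171.7),(383.3,161.3)):
    c,r=ray(s,*uv);E.append(c+r*((p-c)@a)/(r@a))
d=E[1]-E[0];print(E,np.linalg.norm(d),'tilt',np.arctan2(d[2],np.hypot(*d[:2])))"
```

```text
moved px 15 56
[array([0.5917, 0.0373, 0.2056]), array([0.5472, 0.2423, 0.1939])] 0.21011539433489593 tilt -0.05575084099743932
```

Call:
play_rows(
  plan="0 0 0 0 0 0 0.7;0 0 0 0 0 0 0.7;0 0 0 0 0 0 0.7;0 0 0 0 0 0 0.7;0 0 0 0 0 0 0.7;0 0 0 0 0 0 0.7;0 0 0 0 0 0 0.7;0 0 0 0 0 0 0.7",
)

```text
clock: 22.53
tcp_pos: [0.593, 0.0456, 0.3282]
ee_rot: [[-0.212, 0.977, 0.0], [0.977, 0.212, 0.0], [0.0, 0.0, -1.0]]
contact_force: [0.2, 0.7, -0.4]
width: 0.0278
grip_force: 0.0
```

Call:
play_rows(
  plan="0 0 0 0 0 0 0.7;0 0 0 0 0 0 0.7;0 0 0 0 0 0 0.7;0 0 0 0 0 0 0.7;0 0 0 0 0 0 0.7;0 0 0 0 0 0 0.7;0 0 0 0 0 0 0.7;0 0 0 0 0 0 0.7",
)

```text
clock: 23.2
tcp_pos: [0.593, 0.0456, 0.3282]
ee_rot: [[-0.212, 0.977, -0.0], [0.977, 0.212, -0.0], [-0.0, -0.0, -1.0]]
contact_force: [-0.6, 0.8, -0.3]
width: 0.028
grip_force: 0.0
```

```bash
python3 -c "
from h import *
o=load('scene')['color'].astype(int)
for i in range(4):
    s=cap('scene')['color'].astype(int)
    d=np.abs(s-o).max(2)[150:215,330:395];print((d>25).sum(),d.max());o=s
    for k in range(3): manip.capture('top')"
```

```text
0 10
0 3
0 3
0 3
```

The carrier is still, and its tilt is about 0.06 rad, within the limit. Handing in.

```bash
python3 -c "
from bench import manip
print(manip.close_job())"
```

```text
the job is handed in; nothing more can be done
None
```

I hung the carrier by hole 4 (the second hole from its jar end) in the groove behind the pin's head and handed the job in. At my last check it was still, tilted about 0.06 rad, with both jars and the spool in their pockets; the hand-in call returned no verdict.

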